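# Close up a sample tube transport case

## Task

Get the tube case ready for the courier: without picking anything up, push the upright orange hold-down flap over and press it down until it snaps under its catch, and only then swing the lid shut over it and press it until it snaps under the front catch. Leave the tubes seated in their sockets, and leave everything else on the desk where it is.

Things in the scene. Friction and masses are not known exactly. Their poses are not given: they have to be found in the camera images.
- case: tube transport case, pale grey open box 140 mm deep (its x) x 168 mm wide (its y), rim 118 mm above the desk; origin at the centre of its underside on the desk, x towards the lid hinge at the back, y towards the flap hinge at its left side, z up. Weighted, on rubber feet: it does not shift. Within 40 mm of its left side and of its back the desk is clear
- flap (a joint): angle of the orange hold-down flap, rad: 0 = level over the tubes, under its catch; 1.57 = upright; largest 1.85 (leaning outwards). Its hinge is stiff (0.07 Nm), so it stays where it is left. Coming down it stops on the slope of its catch at about 0.1 rad until pressed down at flap_pad with some 3 N, past the catch's nose
- flap_hinge (a point): middle of the flap's hinge axis, which runs along the case's x; axes of the case. The flap is a plate 4 mm thick centred on this axis, 112 mm wide along it, reaching 134 mm from it; shut, it extends to case -y, its upper face 113 mm above the desk and 7 mm above the tube caps
- lid (a joint): angle of the dark teal lid, rad: 0 = shut on the rim, 1.57 = standing upright at the back of the case, largest 1.95 (leaning back). Its hinge is stiff (0.3 Nm), so it stays where it is left. At about 0.1 rad its tongue stops on the slope of the front catch until pressed down at lid_pad with some 5 N, past the nose. An upright flap blocks the lid
- lid_hinge (a point): middle of the lid's hinge axis, which runs along the case's y; axes of the case. The lid is a shell 140 x 168 mm, 22 mm deep; front edge 144 mm from this axis, tongue to 153 mm. Shut, it extends to case -x, its outer face 24 mm at most above the axis (142 mm above the desk); open, that outer face looks to the back
- flap_catch (a joint): white sprung catch inside the right end of the case, which snaps over the flap's free edge; rad: 0 = sprung home, grows to about 0.2 while the flap's edge pushes it aside
- lid_catch (a joint): black sprung catch at the middle of the case's front, which snaps over the lid's tongue; rad: 0 = sprung home, grows to about 0.2 while the tongue pushes it aside
- flap_pad (a point): middle of the black thumb ribs on the flap's outer face (upper face when shut), 115 mm from the hinge axis and 18 mm in front of the flap's middle line; axes of the flap, equal to the case's when shut: z out of the outer face, -y from the hinge to the free edge
- lid_pad (a point): middle of the black thumb ribs on the lid's outer face (upper face when shut), midway along its front edge and 126 mm from the hinge axis; axes of the lid, equal to the case's when shut: z out of the outer face, -x from the hinge to the front edge
- tube_1_cap (a point): cap of a sample tube with purple cap (94 mm tall, cap 18 mm wide), loose, upright in one of the case's sockets; the point is in the cap, 9 mm below its top, which stands 106 mm above the desk
- tube_2_cap (a point): cap of a sample tube with red cap (94 mm tall, cap 18 mm wide), loose, upright in one of the case's sockets; the point is in the cap, 9 mm below its top, which stands 106 mm above the desk
- tube_3_cap (a point): cap of a sample tube with yellow cap (94 mm tall, cap 18 mm wide), loose, upright in one of the case's sockets; the point is in the cap, 9 mm below its top, which stands 106 mm above the desk
- tube_4_cap (a point): cap of a sample tube with purple cap (94 mm tall, cap 18 mm wide), loose, upright in one of the case's sockets; the point is in the cap, 9 mm below its top, which stands 106 mm above the desk
- timer_mid (a point): bench timer, white with a red knob, 62 x 62 x 43 mm, bystander; its centre
- label_roll_mid (a point): roll of white labels, 61 mm wide, 40 mm tall, bystander; its centre
- reagent_bottle_mid (a point): brown reagent bottle with black cap, 58 mm wide, 109 mm tall, bystander; its centre
- tape_roll_mid (a point): roll of tan tape lying flat, 95 mm wide, 24 mm high, bystander; its centre
- pipette_mid (a point): white pipette lying on the desk, 241 mm long, 28 mm high, bystander; its centre
- spray_bottle_mid (a point): yellow spray bottle, 264 mm tall, bystander behind the work; its centre

How it is judged:
On the way, in this order (a step that is already met when the one before it is completed fails the run):
1. the flap lies under its catch while the lid still stands open (value of joint flap below 0.03 rad and value of joint flap_catch below 0.06 rad and value of joint lid above 1.2 rad), for 0.2 s.
2. the lid is shut under the front catch (value of joint each of lid, flap below 0.03 rad and value of joint each of lid_catch, flap_catch below 0.06 rad), for 0.2 s.
At the end, for the whole second after the job is handed in: flap down (under 0.03 rad) and lid shut (under 0.03 rad), each with its catch sprung back over it (catch under 0.06 rad), the lid at rest, every tube within 20 mm of where it stood (all of step 2 and velocity of joint lid below 0.05 rad/s and distance of each of tube_1_cap, tube_2_cap, tube_3_cap, tube_4_cap from where it was at the start of the episode below 0.02 m); the robot touches nothing.
It fails at once if the lid is swung in before the flap is down (value of joint lid below 1 rad and value of joint flap above 0.1 rad).
It fails at once if a tube is lifted or pulled from its socket (distance of any of tube_1_cap, tube_2_cap, tube_3_cap, tube_4_cap from where it was at the start of the episode above 0.02 m).
It fails at once if a bystander is lifted, carried or knocked away (over 30 mm) (distance of any of timer_mid, label_roll_mid, reagent_bottle_mid, tape_roll_mid, pipette_mid, spray_bottle_mid from where it was at the start of the episode above 0.03 m).
It also fails if it takes over 64 s, if anything falls off the work surface, if the arm or the gripper's body presses on something with over 40 N, if the wrist force passes 120 N, or if a joint passes its speed limit or range.

## Robot

A 6-joint arm with a two-finger parallel gripper is mounted at the origin on the work surface; the furniture and walls round the work are solid. World frame = base frame: x ahead of the robot, y to its left, z up, the work surface at z = 0. Lengths are in m, angles in rad, forces in N, time in s.
With the tool pointing down it reaches from about 0.375 to 0.9 m from the base axis. Payload 3.1 kg.
Tool frame: the origin (TCP) lies between the finger pads; the fingertips stand 19 mm ahead of it and the grasp point (between the pads) is the TCP; z points along the fingers, y is the direction in which the jaws open and shut (so a half turn about z gives the same grasp; the last joint's range is limited). The gripper opens to 85 mm and grips with 20 to 120 N. Pads are 22 mm wide; open, the fingers measure 114 mm over their backs; the gripper's body (76 mm by 85 mm) begins 54 mm behind the grasp point. The pads swing forward as they close: fully open they stand 13 mm farther back than shut.
Start: joints at [-1.3, 0.527, 1.433, -0, 1.181, -0.178], TCP at [0.272, -0.563, 0.25] pointing down, gripper open.
Joint ranges: [-3.08, 3.08], [-0.75, 2.2], [0.22, 2.44], [-1.43, 4.57], [0, 2.65], [-2.85, 2.85]. Speed limits (rad/s): [2.79, 2.79, 3.14, 3.14, 3.14, 3.14].

## Interface

Orientations are given as a unit quaternion [x, y, z, w].
In Python, from station import manip, optics, job gives the robot as it stands.
- The arm moves only by the shell command python3 -m inch 'ROWS' [OPENING] [FORCE]. ROWS is JSON, one flat list of numbers, 4 for each row, row after row: the shift along the world's x, y, z in cm, then the turn about the world's z in rad. A call has 1 to 20 rows; each row shifts and turns the commanded pose from where the row before left it; what a row does not reach is not made up. A row lasts 1/8 s, in which the tool goes at most 62.5 mm and 10.7 degrees, less where a joint would pass 70% of its speed; a pose out of reach is approached as far as the arm can. A call with a gripper value outside its range is refused whole. OPENING is the opening in per cent of the stroke, from 0 (shut) to 100 (fully open), set as the call begins (- or left out, the last holds). The fingers move at their own pace and stop on an object; FORCE is the grip in N (left out, the last holds). Time passes only in rows, so rows that do not move let the fingers close. It gives the time, the measured TCP pose, the force and the opening at its end, in the units of the state.
- manip.sense(): the state, without advancing time (a new reading comes with each control period).
- optics.snapshot(name): name is "scene" or "top" or "wrist"; returns (picture, depth): 480x640x3 uint8, red, green, blue; 480x640 float32, m along the optical axis (not along the pixel's ray), 0 where there is no reading.
- optics.camera_model(name): a dict with "mtx" (3x3 intrinsics, pixels), "dist_coeffs" ([k1, k2, p1, p2, k3] as OpenCV has them; the pictures are not rectified), "camera_from_world" (4x4, takes a point from world to camera coordinates); the wrist camera has in their place "tool_from_camera" (4x4, takes a point from camera to tool coordinates, whose origin is the TCP and whose axes are the flange's). Camera axes: x right, y up, looking along -z (the intrinsics and any distortion apply to the point x, -y, -z); pixel columns grow to the right and rows downward; lengths in m; the calibration is good to about 2 mm. A picture is of the moment at which its call begins: read the wrist's pose just before it. camera_model takes no time and is no camera call.
- job.sign_off(): hands the job in, once; it reports no verdict.
The state is a dict: "t": time; "q": joint angles; "qd": joint speeds; "tau": joint torques, N m; "tcp_pos": TCP position; "tool_rot": TCP orientation; "force": force on the tool from outside, world axes, zero at the start; "ft_torque": the same for the moment, N m; "finger_gap": opening from 0.0 (shut) to 1.0 (fully open).
Only numpy, scipy, OpenCV 4.12 (cv2) and the standard library are available. Lean on these libraries where they do the work, as an engineer would, in place of code of your own. Each camera call takes 0.05 s, during which the arm holds its last target.

## Working session

There is one attempt and no reset: what is moved stays moved. The work goes in short steps, Python scripts to look and compute and a shell command to move; the robot and the scene stay as the last step left them, time stands still between calls to the robot, and variables do not carry over. Pictures are saved under pics/ and viewed, and the job is handed in when it is done.

```bash
ls; mkdir -p pics; python3 - <<'E'
from station import manip, optics, job
import cv2,numpy as np
s=manip.sense();print({k:np.round(v,3) for k,v in s.items()})
for n in ["scene","top"]:
    p,d=optics.snapshot(n); cv2.imwrite(f"pics/{n}0.png",p[:,:,::-1]); np.save(f"{n}0.npy",d); np.save(f"{n}0c.npy",p)
    m=optics.camera_model(n);print(n,m)
E
```

```text
pics
{'t': np.float64(0.0), 'q': array([-1.3  ,  0.528,  1.434,  0.   ,  1.181, -0.178]), 'qd': array([-0.001, -0.   ,  0.001, -0.001,  0.001, -0.001]), 'tau': array([-0.0000e+00, -4.4235e+01, -1.7803e+01, -0.0000e+00,  9.0000e-03,
        0.0000e+00]), 'tcp_pos': array([ 0.272, -0.562,  0.249]), 'tool_rot': array([ 0.975,  0.223, -0.   , -0.001]), 'force': array([0.086, 0.062, 0.2  ]), 'ft_torque': array([0.041, 0.004, 0.001]), 'finger_gap': np.float64(0.999)}
scene {'mtx': array([[478.6493441 ,   0.        , 323.6927479 ],
       [  0.        , 478.6493441 , 236.85063561],
       [  0.        ,   0.        ,   1.        ]]), 'dist_coeffs': array([-0.02483611,  0.        ,  0.        ,  0.        ,  0.        ]), 'camera_from_world': array([[-0.74589856, -0.66597756, -0.01045084,  0.41491572],
       [ 0.49088559, -0.56026436,  0.66718452, -0.37933278],
       [-0.45018515,  0.49252181,  0.74481917, -0.88591036],
       [ 0.        ,  0.        ,  0.        ,  1.        ]])}
top {'mtx': array([[486.06841879,   0.        , 318.69825898],
       [  0.        , 486.06841879, 241.60360918],
       [  0.        ,   0.        ,   1.        ]]), 'dist_coeffs': array([0.0248719, 0.       , 0.       , 0.       , 0.       ]), 'camera_from_world': array([[ 0.02300525, -0.99966589,  0.01178381, -0.04254547],
       [ 0.99797427,  0.02366244,  0.05905451, -0.56450474],
       [-0.05931362,  0.01040137,  0.99818521, -1.32044157],
       [ 0.        ,  0.        ,  0.        ,  1.        ]])}
```

View pics/scene0.png

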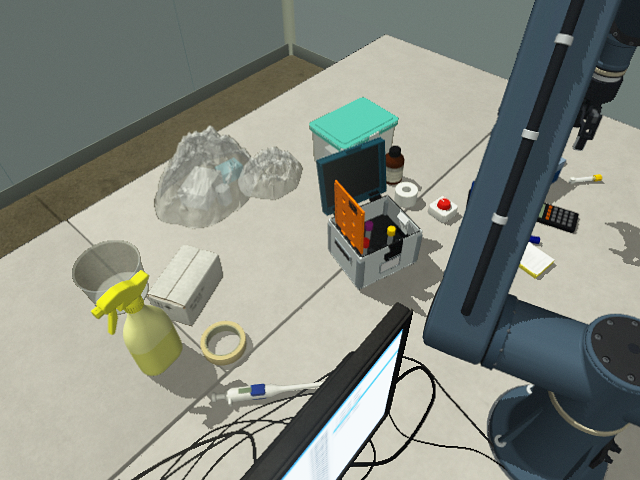

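View pics/top0.png

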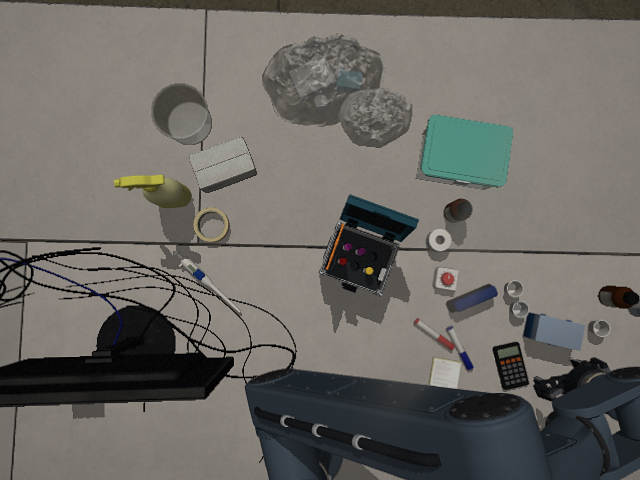

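```bash
cat > h.py <<'E'
import numpy as np,cv2
from station import manip,optics,job
def cloud(n,d,T=None):
    m=optics.camera_model(n)
    v,u=np.mgrid[0:480,0:640]
    p=cv2.undistortPoints(np.stack([u,v],-1).reshape(-1,1,2).astype(float),m["mtx"],np.array(m["dist_coeffs"])).reshape(480,640,2)
    c=np.stack([p[...,0]*d,-p[...,1]*d,-d],-1)
    if T is None: T=np.linalg.inv(m["camera_from_world"])
    w=c@T[:3,:3].T+T[:3,3]
    w[d<=0]=np.nan
    return w
def proj(n,P):
    m=optics.camera_model(n);c=np.asarray(P)@m["camera_from_world"][:3,:3].T+m["camera_from_world"][:3,3]
    c=c*[1,-1,-1]
    return cv2.projectPoints(c.reshape(-1,1,3),np.zeros(3),np.zeros(3),m["mtx"],np.array(m["dist_coeffs"]))[0].reshape(-1,2)
E
python3 - <<'E'
from h import *
for n,b in [("scene",(120,300,310,440)),("top",(180,310,310,430))]:
    c=np.load(n+"0c.npy")[b[0]:b[1],b[2]:b[3]]
    cv2.imwrite(f"pics/{n}0z.png",cv2.resize(c[:,:,::-1],None,fx=4.4,fy=4.4,interpolation=cv2.INTER_CUBIC)[:600,:800])
w=cloud("top",np.load("top0.npy")); c=np.load("top0c.npy").astype(int)
print(optics.camera_model("wrist"))
roi=np.zeros((480,640),bool);roi[190:300,310:425]=1
h=cv2.cvtColor(c.astype(np.uint8),cv2.COLOR_RGB2HSV)
# rim points
z=w[...,2]
m=roi&(abs(z-.118)<.006)
pts=w[m][:,:2].astype(np.float32);print(len(pts),cv2.minAreaRect(pts))
for v,u in [(280,340),(262,322),(290,383),(240,370),(243,440),(278,446),(210,458),(225,211),(290,215),(190,165),(205,350),(215,408),(200,352)]:
    print((u,v),np.round(w[v,u],3),c[v,u])
m=roi&(h[...,0]<14)&(h[...,0]>6)&(h[...,1]>170)&(h[...,2]>120)
p=w[m];print("orange",len(p),np.round(np.percentile(p,[2,50,98],axis=0),3))
E
```

```text
{'mtx': array([[371.93023754,   0.        , 319.15040142],
       [  0.        , 371.93023754, 239.37813432],
       [  0.        ,   0.        ,   1.        ]]), 'dist_coeffs': array([-0.00555559,  0.        ,  0.        ,  0.        ,  0.        ]), 'tool_from_camera': array([[ 4.97598494e-04,  9.64946862e-01,  2.62444864e-01,
         6.78438186e-02],
       [ 9.99999774e-01, -5.98912348e-04,  3.06046034e-04,
        -6.77176404e-04],
       [ 4.52499630e-04,  2.62444653e-01, -9.64946941e-01,
        -1.23089433e-01],
       [ 0.00000000e+00,  0.00000000e+00,  0.00000000e+00,
         1.00000000e+00]])}
773 ((0.5282227993011475, -0.13603746891021729), (0.16820991039276123, 0.16674281656742096), 71.10659790039062)
(340, 280) [ 0.463 -0.085  0.117] [88 89 87]
(322, 262) [ 0.51  -0.04  -0.004] [132 126 119]
(383, 290) [ 0.44  -0.194  0.114] [81 81 79]
(370, 240) [ 0.57  -0.165  0.062] [21 21 23]
(440, 243) [ 0.57  -0.366  0.008] [73 71 67]
(446, 278) [ 0.474 -0.373  0.047] [149  65  61]
(458, 210) [ 0.651 -0.387  0.101] [35 37 34]
(211, 225) [ 0.606  0.271 -0.001] [139 133 125]
(215, 290) [0.427 0.249 0.02 ] [163 158 151]
(165, 190) [0.675 0.352 0.162] [100  97  70]
(350, 205) [ 0.642 -0.099  0.211] [10 14 14]
(408, 215) [ 0.647 -0.278 -0.002] [105 111 107]
(352, 200) [ 0.647 -0.1    0.258] [34 65 76]
orange 52 [[ 0.495 -0.079  0.114]
 [ 0.537 -0.062  0.244]
 [ 0.593 -0.045  0.249]]
```

```bash
python3 - <<'E'
from h import *
w=cloud("scene",np.load("scene0.npy")); c=np.load("scene0c.npy")
h=cv2.cvtColor(c,cv2.COLOR_RGB2HSV)
roi=np.zeros((480,640),bool);roi[130:290,315:430]=1
m=roi&(h[...,0]<14)&(h[...,0]>6)&(h[...,1]>170)&(h[...,2]>120)
p=w[m];p=p[np.isfinite(p[:,0])]
cen=np.median(p,0);q=p[np.linalg.norm(p-cen,axis=1)<.12]
u,s,vt=np.linalg.svd(q-q.mean(0),full_matrices=False);print("flap n",vt[2],"mean",q.mean(0),s, np.percentile(q,[1,99],axis=0))
m=roi&(h[...,0]>85)&(h[...,0]<110)&(h[...,1]>100)
p=w[m];p=p[np.isfinite(p[:,0])&(p[:,2]>.1)];print("lid",len(p),np.percentile(p,[1,50,99],axis=0))
# rim
m=roi&(abs(w[...,2]-.118)<.005);pts=w[m][:,:2].astype(np.float32);print(len(pts),cv2.minAreaRect(pts))
E
```

```text
flap n [-0.35509746 -0.93327704  0.05384948] mean [ 0.5560078  -0.07057563  0.17704091] [0.89650837 0.73046307 0.1440359 ] [[ 0.48924522 -0.12618637  0.10597319]
 [ 0.60505191 -0.04621813  0.24347641]]
lid 1084 [[ 0.56721802 -0.24567718  0.12165425]
 [ 0.602495   -0.19505469  0.22065427]
 [ 0.65206288 -0.08169965  0.26733514]]
853 ((0.6212565302848816, -0.21741926670074463), (0.21669436991214752, 0.4608828127384186), 48.361934661865234)
```

```bash
sleep 1
```

```text
(no output)
```

View pics/top0z.png

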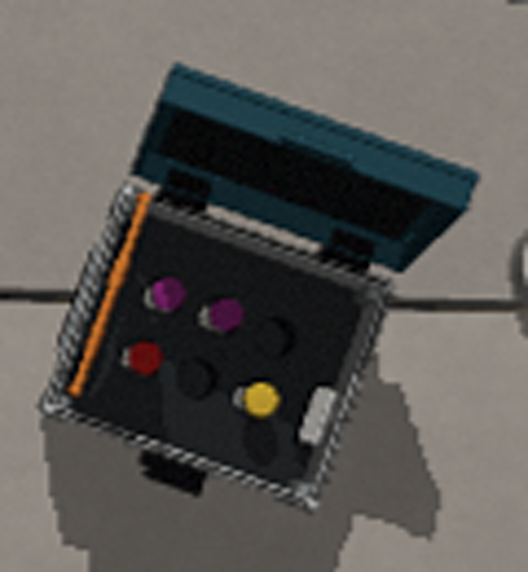

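View pics/scene0z.png

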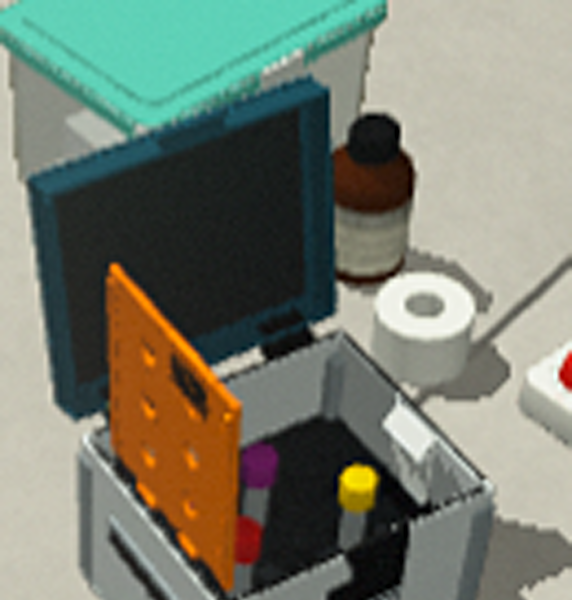

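```bash
python3 - <<'E'
from h import *
from scipy.optimize import least_squares
px=np.array([(48,408),(312,505),(390,288),(128,188)])/4.4+[310,180]
X=np.array([(-.07,.084),(-.07,-.084),(.07,-.084),(.07,.084)])
def W(p,P):
    c,s=np.cos(p[2]),np.sin(p[2]);P=np.asarray(P,float)
    return np.c_[p[0]+c*P[:,0]-s*P[:,1],p[1]+s*P[:,0]+c*P[:,1],P[:,2]]
r=least_squares(lambda p:(proj("top",W(p,np.c_[X,np.full(4,.118)]))-px).ravel(),[.53,-.14,-.35]);print(r.x,r.fun)
p=r.x;np.save("case.npy",p)
z=.118
pts=np.array([[*X[i],.118] for i in range(4)]+[[*X[i],0] for i in range(4)])
for n,b in [("scene",(120,310)),("top",(180,310))]:
    im=cv2.imread(f"pics/{n}0.png");im=cv2.resize(im[b[0]:b[0]+136,b[1]:b[1]+130],None,fx=4.4,fy=4.4,interpolation=cv2.INTER_CUBIC)
    uv=((proj(n,W(p,pts))-[b[1],b[0]]+.5)*4.4).astype(int)
    for a,c in [(0,1),(1,2),(2,3),(3,0),(0,4),(1,5),(4,5)]:cv2.line(im,tuple(map(int,uv[a])),tuple(map(int,uv[c])),(0,0,255),1)
    cv2.imwrite(f"pics/{n}0fit.png",im)
# points in case frame
R=np.array([[np.cos(p[2]),-np.sin(p[2])],[np.sin(p[2]),np.cos(p[2])]])
def C(w): w=w.copy();w[...,:2]=(w[...,:2]-p[:2])@R;return w
for n in["top","scene"]:
    w=C(cloud(n,np.load(n+"0.npy")));c=np.load(n+"0c.npy");h=cv2.cvtColor(c,cv2.COLOR_RGB2HSV)
    near=(abs(w[...,0])<.15)&(abs(w[...,1])<.12)&(w[...,2]>.0)
    m=near&(h[...,0]<14)&(h[...,0]>6)&(h[...,1]>170)&(h[...,2]>100)&(w[...,1]>.05)
    q=w[m]
    print(n,"flap",len(q),np.percentile(q,[2,50,98],axis=0).round(4)); print(np.polyfit(q[:,2],q[:,1],1))
    m=near&(w[...,2]>.14)&(w[...,0]>.05)&(h[...,0]>80)
    q=w[m];print("lid",len(q),np.percentile(q,[2,50,98],axis=0).round(4))
    if n=="scene":
        m&=(h[...,2]<60);q=w[m];print(len(q),"lid inner x(z)",np.polyfit(q[:,2],q[:,0],1),np.polyfit(q[:,1],q[:,0],1))
    m=near&(abs(w[...,2]-.118)<.006);q=w[m];print("rim",np.percentile(q,[2,50,98],axis=0).round(4))
E
```

```text
[ 0.51806359 -0.13387952 -0.33253945] [-1.62201798  0.43224369  0.66723658  1.58161239  1.65967769 -0.92643563
 -0.70000878 -1.13863917]
top flap 63 [[-0.053   0.0675  0.0731]
 [-0.0046  0.0741  0.2432]
 [ 0.0543  0.0766  0.2485]]
[0.03347076 0.06636877]
lid 1284 [[ 0.089  -0.0789  0.1441]
 [ 0.1056 -0.0013  0.2553]
 [ 0.1224  0.0829  0.268 ]]
rim [[-0.0686 -0.0815  0.113 ]
 [ 0.0282  0.0002  0.1187]
 [ 0.0921  0.0845  0.1238]]
scene flap 546 [[-0.0543  0.0696  0.113 ]
 [ 0.02    0.0732  0.1791]
 [ 0.0534  0.0759  0.2406]]
[0.02802858 0.06810172]
lid 1575 [[ 0.0837 -0.0815  0.1436]
 [ 0.1039 -0.0201  0.2202]
 [ 0.1211  0.0845  0.265 ]]
989 lid inner x(z) [0.14872514 0.07328042] [0.01513855 0.10360297]
rim [[-0.0839 -0.0827  0.1124]
 [-0.0063 -0.0065  0.1175]
 [ 0.094   0.0838  0.1237]]
```

View pics/scene0fit.png

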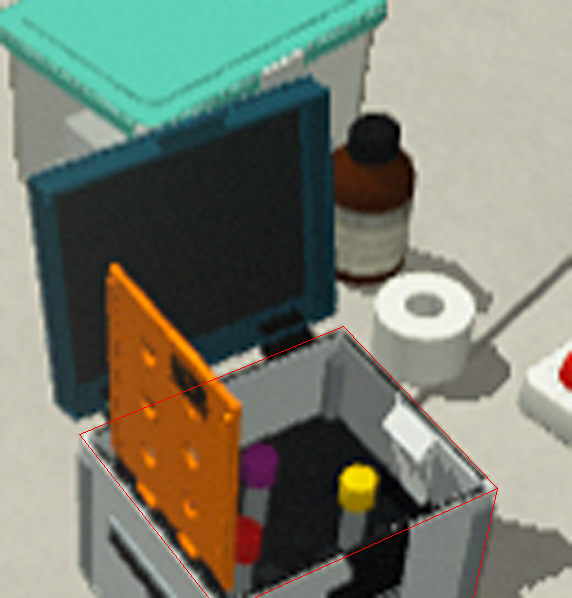

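View pics/top0fit.png

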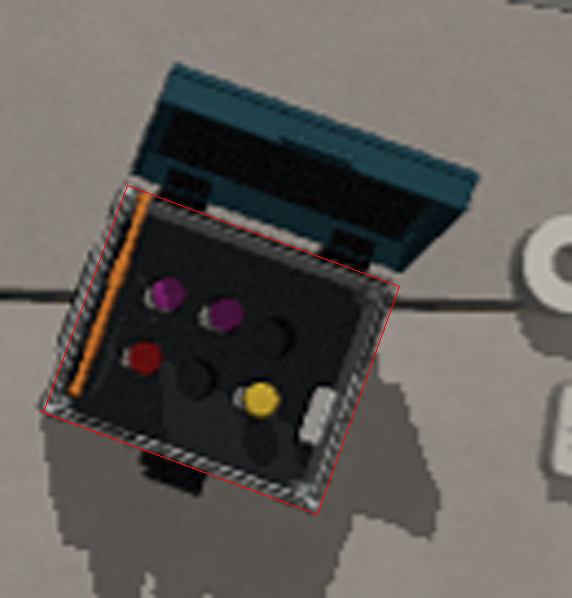

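```bash
python3 -m inch '[0,0,4.5,0, 0,0,4.5,0, 2.4,4.85,0,0.15, 2.4,4.85,0,0.16, 2.4,4.85,0,0.16, 2.4,4.85,0,0.16, 2.4,4.85,0,0.158, 2.4,4.85,0,0, 2.4,4.85,0,0, 2.4,4.85,0,0, 2.4,4.85,0,0, 2.4,4.85,0,0, 2.4,4.85,0,0, 0,0,0,0, 0,0,0,0]' 0; python3 - <<'E'
from h import *
print(np.round(manip.sense()["q"],3))
for n in ["scene","wrist"]:
    p,d=optics.snapshot(n); cv2.imwrite(f"pics/{n}1.png",p[:,:,::-1])
E
```

```text
t: 1.98
tcp_pos: [0.5353, -0.0293, 0.3398]
tool_rot: [0.814, 0.58, -0.001, -0.0]
force: [-0.7, 0.5, 0.0]
finger_gap: 0.001
[-2.630e-01  3.100e-01  1.538e+00 -1.000e-03  1.296e+00  6.900e-02]
```

View pics/scene1.png

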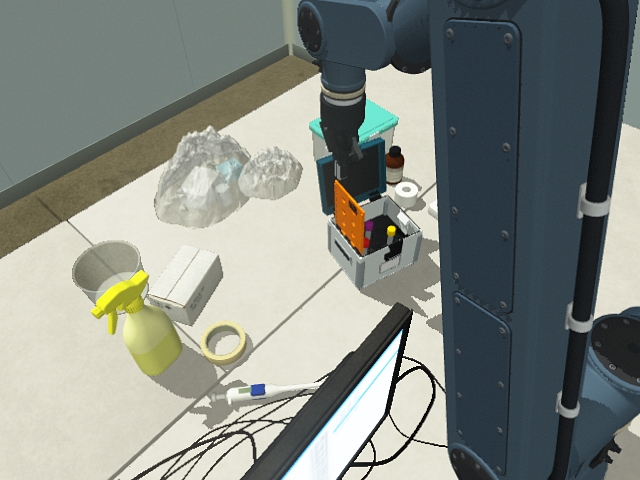

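View pics/wrist1.png

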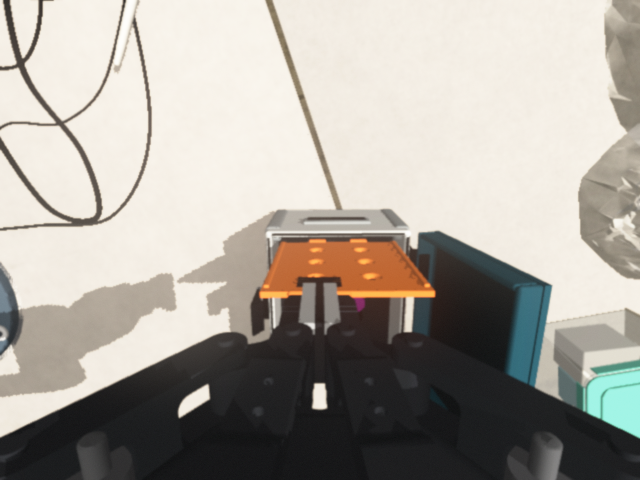

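```bash
cat >> h.py <<'E'
from scipy.spatial.transform import Rotation as Ro
def wrist(name):
    s=manip.sense();p,d=optics.snapshot("wrist");cv2.imwrite(f"pics/{name}.png",p[:,:,::-1])
    T=np.eye(4);T[:3,:3]=Ro.from_quat(s["tool_rot"]).as_matrix();T[:3,3]=s["tcp_pos"]
    return p,cloud("wrist",d,T@optics.camera_model("wrist")["tool_from_camera"]),s
def C(w):
    p=np.load("case.npy");c,q=np.cos(p[2]),np.sin(p[2]);w=np.array(w,float)
    w[...,:2]=(w[...,:2]-p[:2])@np.array([[c,-q],[q,c]]);return w
def Wd(a):
    p=np.load("case.npy");c,q=np.cos(p[2]),np.sin(p[2]);a=np.array(a,float)
    a[...,:2]=a[...,:2]@np.array([[c,-q],[q,c]]).T+p[:2];return a
E
python3 - <<'E'
from h import *
p,w,s=wrist("w2");h=cv2.cvtColor(p,cv2.COLOR_RGB2HSV);w=C(w)
print("tcp case",C(s["tcp_pos"]))
m=(h[...,0]<14)&(h[...,0]>6)&(h[...,1]>170)&(h[...,2]>100)&(abs(w[...,0])<.1)&(abs(w[...,1])<.12)&(w[...,2]>.12)
q=w[m];print("flap",len(q),np.percentile(q,[2,50,98],axis=0).round(4),np.polyfit(q[:,2],q[:,1],1),np.polyfit(q[:,0],q[:,1],1))
m=(abs(w[...,2]-.118)<.003)&(w[...,1]>.06)&(abs(w[...,0])<.1)&(abs(w[...,1])<.12);q=w[m];print("rim left",np.percentile(q,[2,50,98],axis=0).round(4))
m=(abs(w[...,2]-.30)<.04)&(abs(w[...,0])<.05)&(abs(w[...,1]-.1)<.05);q=w[m];print("finger",np.percentile(q,[2,50,98],axis=0).round(4))
E
```

```text
tcp case [-0.01759761  0.1035134   0.34006094]
flap 5960 [[-0.0514  0.0741  0.1247]
 [ 0.0061  0.0763  0.1961]
 [ 0.053   0.0787  0.2414]] [0.03251007 0.06995792] [-0.00182944  0.07619687]
rim left [[-0.0676  0.062   0.1153]
 [ 0.0019  0.0825  0.1174]
 [ 0.0715  0.0862  0.1205]]
finger [[-0.0298  0.1115  0.3251]
 [-0.0168  0.1156  0.3336]
 [-0.0042  0.1164  0.3398]]
```

```bash
python3 -m inch '[0,0,-3.5,0, 0,0,-3.5,0, 0,0,-3.5,0, -0.4,-1.16,0,0, -0.4,-1.16,0,0, -0.4,-1.16,-0.1,0, -0.4,-1.16,-0.15,0, -0.51,-1.48,-0.45,0, -0.51,-1.48,-0.45,0, -0.46,-1.33,-0.93,0, -0.46,-1.33,-0.93,0, 0,0,0,0]' 0; python3 - <<'E'
from h import *
p,w,s=wrist("w3");print(C(s["tcp_pos"]))
E
```

```text
t: 3.62
tcp_pos: [0.4994, -0.1327, 0.204]
tool_rot: [0.815, 0.579, -0.001, -0.001]
force: [-0.3, 0.7, 0.5]
finger_gap: 0.002
[-0.01802585 -0.00502197  0.20398495]
```

View pics/w3.png

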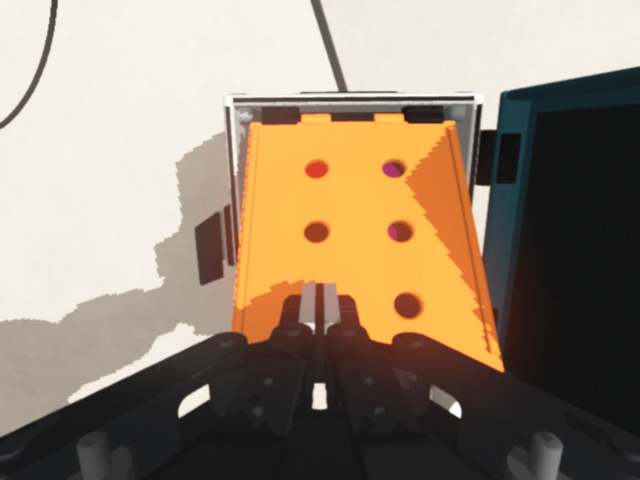

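The flap is about 40° down with the finger tips (320,300) on its thumb ribs. I'll carry on down.

```bash
python3 -m inch '[-0.36,-1.04,-1.35,0, -0.36,-1.04,-1.35,0, -0.15,-0.44,-1.1,0, -0.15,-0.44,-1.1,0, -0.1,-0.28,-0.6,0, 0,0,-0.6,0, 0,0,0,0]' 0; python3 -m inch '[0,0,-0.4,0, 0,0,-0.4,0, 0,0,-0.3,0,0,0,0,0]'
```

```text
t: 4.55
tcp_pos: [0.489, -0.1641, 0.1438]
tool_rot: [0.814, 0.58, -0.0, -0.0]
force: [-0.1, 0.3, 0.3]
finger_gap: 0.001
t: 5.05
tcp_pos: [0.489, -0.1641, 0.1328]
tool_rot: [0.815, 0.58, -0.0, -0.0]
force: [0.6, 0.7, -0.4]
finger_gap: 0.002
```

```bash
python3 -m inch '[0,0,-0.2,0, 0,0,0,0]';python3 -m inch '[0,0,-0.2,0, 0,0,0,0]'; python3 - <<'E'
from h import *
p,w,s=wrist("w4");w=C(w);h=cv2.cvtColor(p,cv2.COLOR_RGB2HSV)
m=(h[...,0]<20)&(h[...,0]>6)&(h[...,1]>170)&(h[...,2]>100)&(abs(w[...,0])<.06)&(abs(w[...,1])<.07)
q=w[m];print(len(q),np.polyfit(q[:,1],q[:,2],1),np.percentile(q,[2,50,98],axis=0).round(4))
E
```

```text
t: 5.3
tcp_pos: [0.4892, -0.1642, 0.1319]
tool_rot: [0.814, 0.58, 0.0, 0.0]
force: [-1.3, 0.9, 6.5]
finger_gap: -0.004
t: 5.55
tcp_pos: [0.4894, -0.1643, 0.1317]
tool_rot: [0.814, 0.58, 0.0, 0.001]
force: [-2.9, 1.3, 19.2]
finger_gap: 0.003
38369 [0.01713874 0.11132487] [[-0.0533 -0.0528  0.104 ]
 [ 0.0325  0.0033  0.1124]
 [ 0.0547  0.0684  0.115 ]]
```

View pics/w4.png

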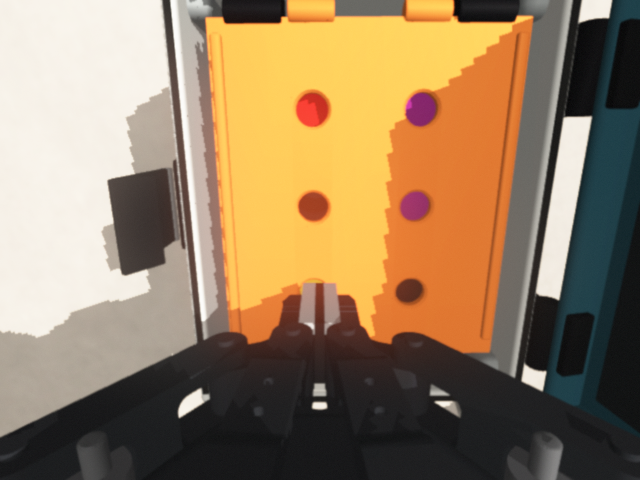

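```bash
python3 -m inch '[0,0,1,0, 0,0,4,0, 0,0,5.5,0, 0,0,5.5,0,0,0,5.5,0,0,0,0,0]'; python3 - <<'E'
from h import *
p,w,s=wrist("w5");w=C(w);h=cv2.cvtColor(p,cv2.COLOR_RGB2HSV)
m=(h[...,0]<20)&(h[...,0]>6)&(h[...,1]>170)&(h[...,2]>100)&(abs(w[...,0])<.06)&(abs(w[...,1])<.07)
q=w[m];print(len(q),np.polyfit(q[:,1],q[:,2],1),np.percentile(q,[2,50,98],axis=0).round(4))
p,d=optics.snapshot("top");cv2.imwrite("pics/top5z.png",cv2.resize(p[180:310,310:430,::-1],None,fx=4.4,fy=4.4,interpolation=cv2.INTER_CUBIC))
p,d=optics.snapshot("scene");cv2.imwrite("pics/scene5z.png",cv2.resize(p[120:300,310:440,::-1],None,fx=3.3,fy=3.3,interpolation=cv2.INTER_CUBIC))
E
```

```text
t: 6.35
tcp_pos: [0.4915, -0.1655, 0.3492]
tool_rot: [0.814, 0.58, 0.002, 0.005]
force: [-0.5, -0.5, 0.5]
finger_gap: 0.003
6558 [0.01109301 0.11153954] [[-0.0537 -0.0563  0.11  ]
 [ 0.0323 -0.0023  0.1126]
 [ 0.0549  0.0683  0.115 ]]
```

View pics/w5.png

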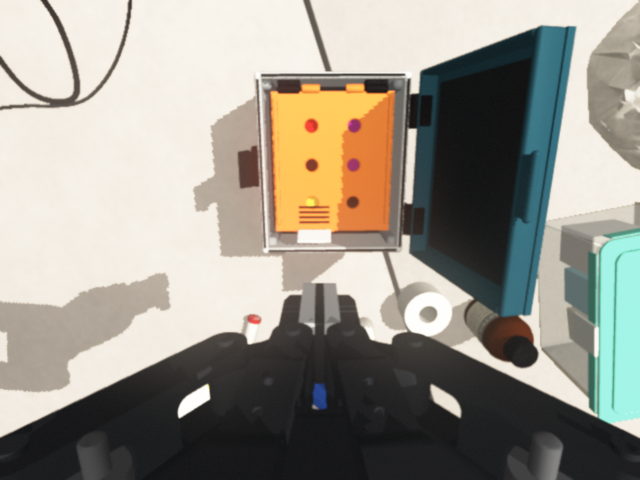

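View pics/scene5z.png

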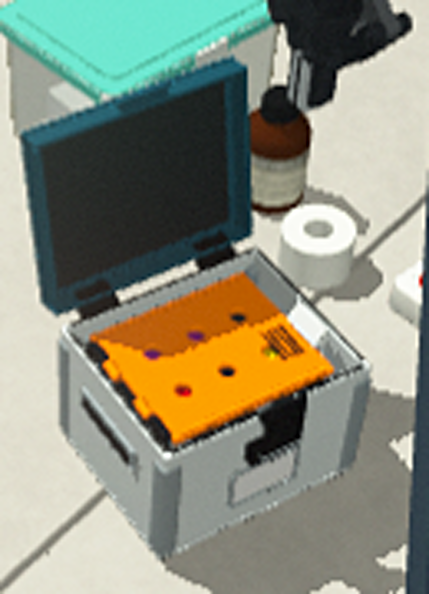

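```bash
python3 -m inch '[4.64,-0.57,0,0, 4.64,-0.57,0,0, 4.64,-0.57,0,0, 4.64,-0.57,0,0, 0,0,0,0, 0,0,0,0]'; python3 - <<'E'
from h import *
p,w,s=wrist("w6");w=C(w);h=cv2.cvtColor(p,cv2.COLOR_RGB2HSV)
print(C(s["tcp_pos"]))
m=(h[...,0]>85)&(h[...,0]<110)&(h[...,1]>100)&(abs(w[...,1])<.09)&(w[...,2]>.13)&(abs(w[...,0]-.1)<.05)
q=w[m];print(len(q),np.percentile(q,[1,50,99],axis=0).round(4))
o=q[(q[:,2]>.2)];i=o[:,2]<.255
for a in(.2,.22,.24,.25,.26): 
    t=q[abs(q[:,2]-a)<.008];print(a,len(t),np.percentile(t[:,0],[2,98]) if len(t) else 0)
E
```

```text
t: 7.25
tcp_pos: [0.6735, -0.1866, 0.3415]
tool_rot: [0.814, 0.58, -0.001, -0.002]
force: [0.7, 0.8, 0.1]
finger_gap: -0.0
[0.1641886  0.00088564 0.34149379]
119 [[ 0.1093 -0.0628  0.2387]
 [ 0.1205 -0.0112  0.2554]
 [ 0.1238  0.0063  0.2582]]
0.2 0 0
0.22 0 0
0.24 35 [0.12097724 0.12196743]
0.25 84 [0.11001108 0.12368782]
0.26 81 [0.10992485 0.12369135]
```

View pics/w6.png

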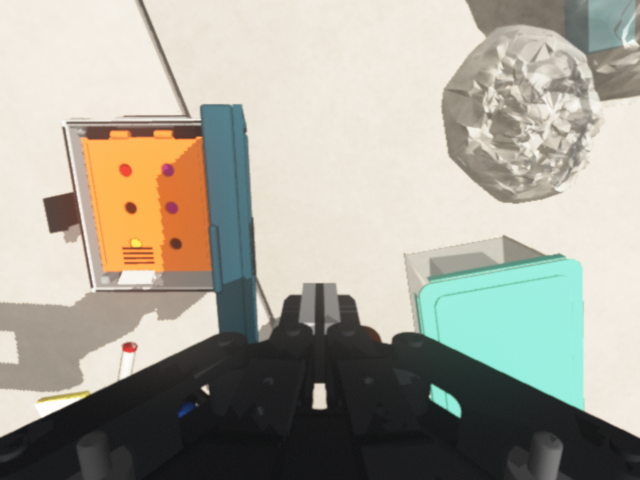

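Fingers (320,300) are behind the lid with its back edge at about (250,250), clearing the teal box on the right. I'll lower and push the lid to about 0.7 rad.

```bash
python3 -m inch '[0,0,-4,0, 0,0,-4,0, -1.67,0.58,0,0, -1.67,0.58,0,0, -1.67,0.58,0,0, -1.62,0.56,0.1,0, -1.62,0.56,0.1,0, -1.75,0.6,-0.45,0, -1.75,0.6,-0.45,0, -1.55,0.53,-0.95,0, -1.55,0.53,-0.95,0, 0,0,0,0]'; python3 - <<'E'
from h import *
p,w,s=wrist("w7");print(C(s["tcp_pos"]))
E
```

```text
t: 8.8
tcp_pos: [0.524, -0.1351, 0.2383]
tool_rot: [0.815, 0.58, -0.001, -0.001]
force: [0.3, -0.2, -0.4]
finger_gap: 0.0
[0.00598013 0.00074444 0.23833528]
```

View pics/w7.png

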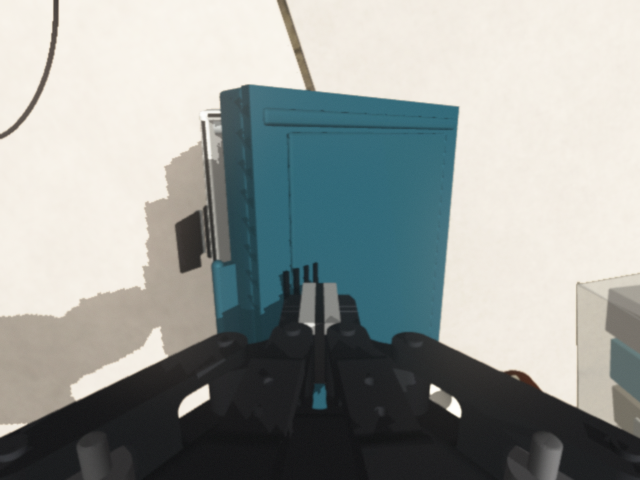

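The lid follows, with the finger tips just behind its thumb ribs (300,275). I'll continue down to the catch slope.

```bash
python3 -m inch '[-1.21,0.42,-1.4,0, -1.21,0.42,-1.4,0, -0.79,0.27,-1.15,0, -0.79,0.27,-1.15,0, -0.6,0.2,-1.2,0, 0,0,0,0]'; python3 -m inch '[-0.15,0.05,-0.5,0, -0.15,0.05,-0.5,0, 0,0,0,0]'; python3 - <<'E'
from h import *
p,w,s=wrist("w8");print(C(s["tcp_pos"]))
E
```

```text
t: 9.6
tcp_pos: [0.4799, -0.12, 0.175]
tool_rot: [0.815, 0.58, -0.0, -0.001]
force: [0.3, -0.5, -0.3]
finger_gap: -0.001
t: 9.98
tcp_pos: [0.4781, -0.1195, 0.1655]
tool_rot: [0.815, 0.58, 0.0, 0.001]
force: [0.8, -0.4, 1.2]
finger_gap: 0.0
[-0.04249034  0.00053102  0.16553909]
```

View pics/w8.png

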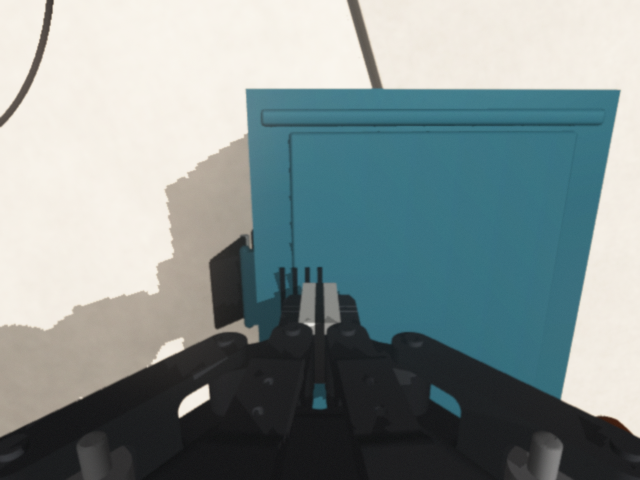

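```bash
python3 -m inch '[-0.66,0.23,0.1,0, 0,0,-0.3,0, 0,0,-0.3,0, 0,0,0,0]';python3 -m inch '[0,0,-0.2,0, 0,0,0,0]';python3 -m inch '[0,0,-0.2,0, 0,0,0,0]'
```

```text
t: 10.52
tcp_pos: [0.4704, -0.1167, 0.1598]
tool_rot: [0.815, 0.58, -0.0, -0.0]
force: [0.7, 0.1, -0.0]
finger_gap: -0.001
t: 10.78
tcp_pos: [0.4708, -0.1168, 0.159]
tool_rot: [0.814, 0.58, 0.0, 0.0]
force: [-2.2, 0.3, 8.8]
finger_gap: 0.002
t: 11.02
tcp_pos: [0.4708, -0.1168, 0.1588]
tool_rot: [0.814, 0.58, 0.0, 0.001]
force: [-5.1, 3.4, 23.0]
finger_gap: -0.001
```

Force rises sharply at z = 0.159, so the lid is bottomed on the rim. I'll lift off and check.

```bash
python3 -m inch '[0,0,1,0, 0,0,4,0, 0,0,5,0, 0,0,5,0, -1,-3,2,0, -1,-5,0,0, 0,-5,0,0, 0,0,0,0, 0,0,0,0]'; python3 - <<'E'
from h import *
p,w,s=wrist("w9");w=C(w);print(C(s["tcp_pos"]))
def fit(w,p,t):
    h=cv2.cvtColor(p,cv2.COLOR_RGB2HSV)
    m=(h[...,0]>85)&(h[...,0]<110)&(h[...,1]>100)&(abs(w[...,1])<.08)&(abs(w[...,0])<.065)&(w[...,2]>.12)&(w[...,2]<.17)
    q=w[m];q=q[abs(q[:,1])<.055];print(t,len(q),np.polyfit(q[:,0],q[:,2],1),np.percentile(q,[2,50,98],axis=0).round(4))
fit(w,p,"wrist")
for n in("top","scene"):
    p,d=optics.snapshot(n);fit(C(cloud(n,d)),p,n)
    b=(180,310) if n=="top" else (120,310)
    cv2.imwrite(f"pics/{n}9z.png",cv2.resize(p[b[0]:b[0]+180,b[1]:b[1]+130,::-1],None,fx=3.3,fy=3.3,interpolation=cv2.INTER_CUBIC))
E
```

```text
t: 12.15
tcp_pos: [0.4503, -0.2464, 0.3257]
tool_rot: [0.815, 0.58, 0.0, -0.001]
force: [-0.4, 0.2, -0.3]
finger_gap: 0.002
[-0.02731107 -0.12849087  0.32571501]
wrist 21938 [0.00060585 0.14121999] [[-0.0624 -0.0532  0.1387]
 [ 0.0009 -0.0063  0.1413]
 [ 0.0624  0.0361  0.1431]]
top 2275 [0.00067104 0.14233746] [[-0.0624 -0.0526  0.1372]
 [ 0.0003 -0.0002  0.1424]
 [ 0.0625  0.0529  0.1473]]
scene 2011 [0.00151393 0.14165876] [[-0.0624 -0.0531  0.1381]
 [-0.0041  0.0012  0.1417]
 [ 0.0619  0.0527  0.1449]]
```

View pics/w9.png

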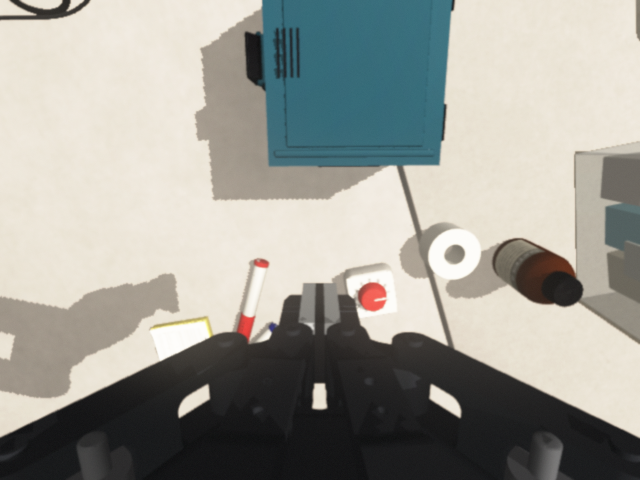

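View pics/scene9z.png

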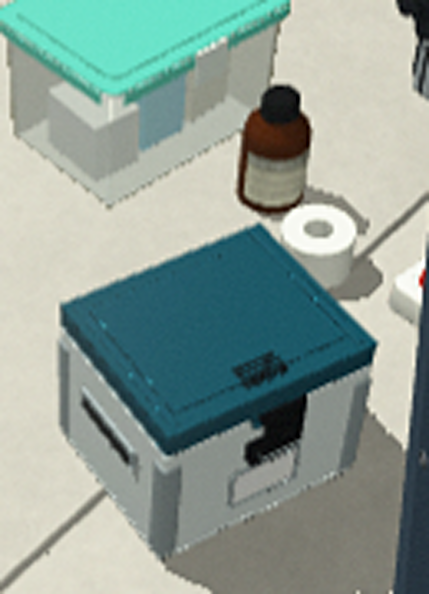

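The lid's outer face is level (slope about 0.001 rad, 142 mm high), the catch stands over its tongue at (255,60) in the wrist view, and the arm is clear.

```bash
python3 -c "
from station import job
print(job.sign_off())"
```

```text
the job is handed in; nothing more can be done
None
```

The case is shut and the job is handed in, finished at about 12 s of the 64 s allowed; the hand-in gives no verdict, so I don't have the judged result.

With the fingers shut and without gripping anything, I pushed the flap over and pressed it on its thumb ribs until it bottomed, at about 19 N. I then swung the lid over from behind and pressed it on its ribs until it bottomed, at about 23 N. The peak force as each one snapped past its catch was not sampled, only the bottoming force.

**Flap:** before I moved the lid, it lay level at about 112.5 mm. The fitted slope was 0.011 rad, against the 0.03 rad limit. The white catch showed over its edge, and the lid was still standing open at about 1.7 rad.

**Lid:** after I let go, three cameras put its outer face at 141–142 mm with a slope of 0.0006–0.0015 rad. The black catch looked home over the tongue.

**Not measured:**
- I judged both catches by eye from the pictures.
- After pressing the flap down I saw caps through some of its holes, but I didn't measure the tubes, and they can't be seen with the lid shut.
- I didn't measure the bystanders. The pictures show no contact with them, and the arm ended clear, with about zero force on it.

No check failed or disagreed.

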